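# Lock the sign stand of a bake-sale table at its length mark

### The arm

A 6-joint arm with a two-finger parallel gripper is mounted at the origin on the work surface. World frame = base frame: x ahead of the robot, y to its left, z up, the work surface at z = 0. Lengths are in m, angles in rad, forces in N, time in s.
With the tool pointing down it reaches from about 0.375 to 0.9 m from the base axis. Payload 3.1 kg.
Tool frame: the origin (TCP) lies at the centre of the arm's flange, where the gripper is bolted on; the fingertips stand robot.tip_extent ahead of it and the grasp point (between the pads) lies 164 mm ahead of it (robot.tip_extent is the distance from the TCP to the fingertips, in m); z points along the fingers, y is the line along which they close (so a half turn about z gives the same grasp; the last joint's range is limited). The gripper opens to 87 mm and grips with 3 to 60 N. Pads are 19 mm wide; open, the fingers measure 117 mm over their backs; the gripper's body (75 mm by 190 mm) begins 51 mm behind the grasp point.
Start: joints at [-1.349, 0.527, 1.433, -0, 1.181, -0.178], TCP at [0.243, -0.576, 0.405] pointing down, gripper open.
Joint ranges: [-3.08, 3.08], [-0.75, 2.2], [0.22, 2.44], [-1.43, 4.57], [0, 2.65], [-2.85, 2.85]. Speed limits (rad/s): [2.79, 2.79, 3.14, 3.14, 3.14, 3.14].

### API

Orientations are given as a unit quaternion [x, y, z, w].
In Python, from rig import get_obs, camera, hand_in, cut_out, robot gives the robot as it stands.
- The arm moves only by the tool step_arm, never from a script. Its argument "rows" is a list of rows, each a list of 6 numbers: the shift along the world's x, y, z in m, then the turn, a rotation vector about the world's x, y, z in degrees. A call has 1 to 12 rows; each row shifts and turns the commanded pose from where the row before left it; what a row does not reach is not made up. A row lasts 1/8 s, in which the tool goes at most 62.5 mm and 10.7 degrees, less where a joint would pass 70% of its speed; a pose out of reach is approached as far as the arm can. A call is refused whole if a number of a shift passes 0.0625 or a number of a turn 10.7, either way. A call with a gripper value outside its range is refused whole. "jaw" is the finger opening in m, from 0 to 0.087, set as the call begins (left out, the last holds). The fingers move at their own pace and stop on an object; "squeeze" is the grip in N (left out, the last holds). Time passes only in rows, so rows that do not move let the fingers close. It gives the time, the measured TCP pose, the force, the opening and the grip force at its end, in the units of the state.
- get_obs(): the state, without advancing time (a new reading comes with each control period).
- camera(name): name is "scene" or "top" or "wrist"; returns a dict with "pixels" (400x640x3 uint8, blue, green, red), "depth" (400x640 float32, m along the optical axis (not along the pixel's ray), 0 where there is no reading), "fov_y" (degrees; the focal length in pixels is half the picture's height over the tangent of half this angle, whatever the lens; pixels are square), "cx", "cy" (the principal point, pixels), "extrinsics" (4x4, takes a point from camera to world coordinates); the wrist camera has in their place "mount" (4x4, takes a point from camera to tool coordinates, whose origin is the TCP and whose axes are the flange's). Camera axes: x right, y up, looking along -z (the intrinsics and any distortion apply to the point x, -y, -z); pixel columns grow to the right and rows downward; lengths in m; the calibration is good to about 2 mm. The wrist camera is an equidistant fisheye: a pixel r from the principal point sees the ray r / f radians off the axis. A picture is of the moment at which its call begins: read the wrist's pose just before it.
- hand_in(): hands the job in; it is judged then, once.
Trained networks look in the newest picture that a camera, given by its name, has taken for a name from the list of things; names that differ only in an ending like _2 or _b are one class to them, and where a whole thing is asked for, a point or a joint stands for the part that bears it (a point fixed in the world has none). Each returns a list of dicts, best first, with "confidence" (0 to 1); they miss things now and then, are a little off and sometimes report something else, mostly with a low value. They report only what shows in the picture. A call takes as long as a camera call.
- cut_out(label, camera): "region" (400x640 bool, what is visible of it) and "extent" ([centre column, centre row, width, height] in pixels, round what is visible of it).
The state is a dict: "time": time; "q": joint angles; "joint_velocities": joint speeds; "joint_torque": joint torques, N m; "position": TCP position; "tool_rot": TCP orientation; "ft_force": force on the tool from outside, world axes, zero at the start; "moment": the same for the moment, N m; "grip_width": finger opening in m; "grip_force": force on a finger pad.
Only numpy, scipy, OpenCV 4.12 (cv2) and the standard library are available. Lean on these libraries where they do the work, as an engineer would, in place of code of your own. Each camera call takes 0.05 s, during which the arm holds its last target. There are 200 camera calls.

### The job

Set the height of the price-sign stand on the bake-sale table: take hold of its springy upright leg, push it down until the lower edge of the dark tape band is level with the top of the black clamp collar, and while you hold it there swing the cam lever round (clockwise seen from above) until it is fully closed against the stop arm. With the leg still gripped, the side of your fingers can sweep the lever round as your hand turns about the leg. Do not swing the lever before the leg is held at its mark, leave the bottle, cup and jar alone, and finish still gripping the leg at its mark: it springs up if let go.

Things in the scene. Friction and masses are not known exactly. Their poses are not given: they have to be found in the camera images.
- leg: bright aluminium tube, diameter 22, upright, sliding straight down into the stand; dark rubber plug on top. Grip it from above. Origin on its axis, 97 below its top; z up. A spring pushes it up to its upper stop, where it starts (2 N to push at first, 5 N at 45 down; 65 travel). It turns freely about its own axis with the hand that grips it. The closed lever does not lock it: keep holding.
- leg_top (a point): centre of the top of the leg, on its axis; starts 97 above the collar top. With the leg at its mark it stands 55 to 75 above the collar top
- mark (a point): on the leg's axis, at the lower edge of the 6 high dark tape band round the leg. The band is stuck to the leg, moves with it and obstructs nothing; it starts 22 to 42 above the collar top, so the leg must go down by that much
- stand: the stand, fixed to the table: round dark steel base, diameter 150, 10 thick; a tube of diameter 31 on it; at its top a black clamp collar. A dark steel stop arm, 8 wide, sticks out level from the collar to 63 from the axis, its top 23 below the collar top: the closed lever stands beside and above it. Origin: centre of the underside, on the leg's axis; z up
- collar_top (a point): on the leg's axis, at the top of the fixed black clamp collar (diameter 34 there), 125 above the table
- lever (a joint): angle in rad of the grey cam lever about the vertical axis of the leg: 0 = fully closed, against the stop arm; it starts 0.65 to 0.95 open. Opening is anticlockwise seen from above, closing clockwise. It stays where it is left and takes about 0.1 N m to turn.
- lever_tip (a point): upper outer corner of the lever's paddle, mid-thickness, 57 from the axis. The grey lever is a ring round the collar with one arm; on it an upright radial paddle, 8 thick, spans 17 to 57 from the axis and 14 below to 50 above the collar top. The direction from the axis to this point is the lever's direction; turned clockwise by the joint value it is the closed direction
- bottle: clear water bottle, diameter 64, height 200, origin under its centre; bystander
- cup: white paper cup standing mouth up, rim diameter 80, height 95, origin under its centre; bystander
- jar: glass coin jar with a metal cap, diameter 84, height 100, origin under its centre; bystander

How it is judged:
On the way, in this order (a step that is already met when the one before it is completed fails the run):
1. the leg is gripped and held with its tape mark at the collar top, the lever still open (z of mark in the frame of collar_top between -0.004 and 0.004 m and contact force between the fingers and leg above 3 N and value of joint lever above 0.45 rad), for 0.2 s.
2. the lever is swung fully closed with the leg still held at the mark (value of joint lever below 0.07 rad and z of mark in the frame of collar_top between -0.004 and 0.004 m and contact force between the fingers and leg above 3 N), for 0.2 s.
At the end, for the whole second after the job is handed in: the lever is within 0.07 rad of closed, the lower edge of the tape band is within 4 mm of the collar top, and the fingers still hold the leg (over 3 N) at rest (all of step 2 and linear speed of leg below 0.02 m/s); the arm keeps its last pose, push and grip.
It fails at once if the lever was swung (below 0.45 rad) while the leg was not held, or was more than 6 mm off its mark (value of joint lever below 0.45 rad and (z of mark in the frame of collar_top above 0.006 m or z of mark in the frame of collar_top below -0.006 m or contact force between the fingers and leg below 1 N)).
It fails at once if a bystander was disturbed (distance of any of bottle, cup, jar from where it was at the start of the episode above 0.03 m).
It also fails if it takes over 35 s, if anything falls off the work surface, if the arm or the gripper's body presses on something with over 40 N, if the wrist force passes 120 N, or if a joint passes its speed limit or range.

## Working session

There is one attempt and no reset: what is moved stays moved. The work goes in short steps, Python scripts to look and compute and a tool call to move; the robot and the scene stay as the last step left them, time stands still between calls to the robot, and variables do not carry over. Pictures are saved under pics/ and viewed, at most 10 in all, crops included, and the job is handed in when it is done.

Besides the shell and the picture viewer there is one more tool, called after "Emit:" as a command line: name --pt "numbers of a row" for each row, then --argument value for the rest. step_arm: Moves the arm, as the interface text tells. Its arguments: {"type":"object","properties":{"rows":{"type":"array"},"jaw":{"type":"number"},"squeeze":{"type":"number"}},"required":["rows"]}

```bash
mkdir -p pics; cat > h.py <<'E'
import numpy as np, cv2
from rig import get_obs, camera, hand_in, cut_out, robot
def cloud(c):
    h,w=c["depth"].shape; f=h/2/np.tan(np.radians(c["fov_y"])/2)
    v,u=np.mgrid[:h,:w]; d=c["depth"]
    p=np.stack([(u-c["cx"])/f*d,-(v-c["cy"])/f*d,-d,np.ones_like(d)],-1)
    return (p@c["extrinsics"].T)[...,:3]
E
python3 - <<'E'
from h import *
o=get_obs(); print(o["position"],o["tool_rot"],robot.tip_extent)
for n in ["scene","top"]:
    c=camera(n); cv2.imwrite(f"pics/{n}.png",c["pixels"]); P=cloud(c); print(n,c["extrinsics"].round(3).tolist(),c["fov_y"])
    np.savez(f"{n}.npz",P=P,**c)
    for l in ["leg","mark","stand","lever","lever_tip","bottle","cup","jar"]:
        for r in cut_out(l,n)[:2]:
            m=r["region"]&(c["depth"]>0); q=P[m]
            print(l,round(r["confidence"],2),np.round(r["extent"],1), np.percentile(q,[2,50,98],axis=0).round(3).tolist() if len(q) else 0)
E
```

```text
[ 0.24320279 -0.57535832  0.40377742] [ 9.80089481e-01  1.98553232e-01 -3.24164156e-05 -1.10517623e-03] 0.1822
scene [[-0.341, -0.786, 0.516, 1.082], [0.94, -0.277, 0.199, 0.262], [-0.013, 0.553, 0.833, 0.852], [0.0, 0.0, 0.0, 1.0]] 52.08601329855372
leg 0.59 [336.9 159.3  13.4  36. ] [[0.541, 0.091, 0.132], [0.556, 0.102, 0.19], [0.559, 0.109, 0.223]]
leg 0.46 [333.4 179.5  23.8  30.4] [[0.548, 0.077, 0.102], [0.582, 0.089, 0.134], [0.603, 0.118, 0.175]]
stand 0.57 [333.6 184.6  62.1  91.5] [[0.489, 0.033, 0.005], [0.563, 0.103, 0.011], [0.617, 0.165, 0.22]]
lever 0.77 [331.1 180.4  26.8  29.1] [[0.546, 0.078, 0.111], [0.582, 0.089, 0.137], [0.603, 0.119, 0.175]]
lever_tip 0.96 [333.1 181.8  23.1  33.4] [[0.555, 0.077, 0.111], [0.584, 0.089, 0.136], [0.603, 0.117, 0.175]]
lever_tip 0.15 [335.8 186.   59.2  87.2] [[0.487, 0.034, 0.003], [0.563, 0.103, 0.011], [0.617, 0.165, 0.22]]
bottle 0.86 [433.6 204.   42.   64.8] [[0.527, 0.292, 0.01], [0.556, 0.32, 0.121], [0.568, 0.348, 0.2]]
cup 0.89 [287.1 261.6  41.9  53.5] [[0.719, 0.028, 0.002], [0.743, 0.059, 0.053], [0.793, 0.1, 0.095]]
[... 292 characters left out ...]
088, 0.16], [0.547, 0.097, 0.222], [0.557, 0.107, 0.224]]
stand 0.63 [315.  240.2  58.6  57.7] [[0.482, 0.032, 0.007], [0.547, 0.097, 0.011], [0.613, 0.165, 0.222]]
lever 0.75 [320.6 224.8   8.   18.5] [[0.563, 0.076, 0.119], [0.58, 0.085, 0.174], [0.597, 0.095, 0.177]]
lever_tip 0.66 [315.8 227.9  17.7  35.3] [[0.528, 0.076, 0.119], [0.573, 0.086, 0.132], [0.601, 0.116, 0.177]]
bottle 0.61 [221.9 244.6  37.4  26.1] [[0.509, 0.29, 0.014], [0.537, 0.307, 0.134], [0.565, 0.337, 0.202]]
cup 0.58 [329.4 154.6  36.1  36.8] [[0.719, 0.027, 0.001], [0.769, 0.061, 0.036], [0.792, 0.098, 0.097]]
jar 0.67 [398.2 148.9  39.1  34.7] [[0.729, -0.152, 0.015], [0.76, -0.113, 0.099], [0.802, -0.081, 0.103]]
```

View pics/scene.png

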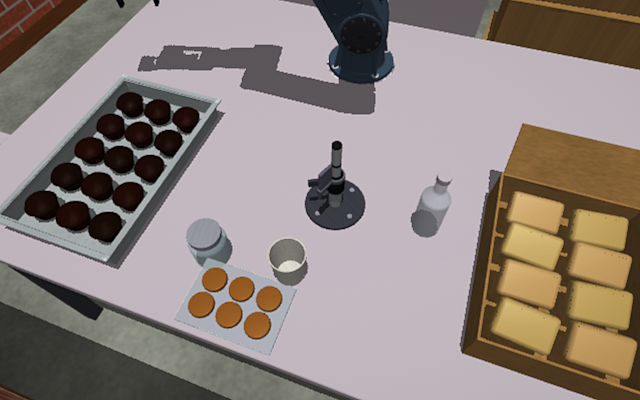

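View pics/top.png

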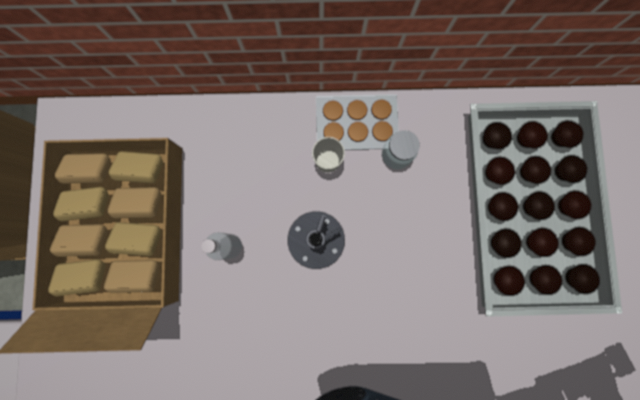

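The top view shows the leg at about (316,240). The lever paddle points up and right to about (322,224), and the stop arm points right to about (340,236). Both agree with the networks' reports. Next I'll zoom in to measure the tape band.

```bash
python3 - <<'E'
from h import *
s=np.load("scene.npz"); t=np.load("top.npz")
a=cv2.resize(s["pixels"][130:235,290:380],None,fx=5,fy=5,interpolation=cv2.INTER_CUBIC)
b=cv2.resize(t["pixels"][205:275,280:350],None,fx=5,fy=5,interpolation=cv2.INTER_CUBIC)
im=np.zeros((525,800,3),np.uint8); im[:525,:450]=a; im[:350,450:800]=b
cv2.imwrite("pics/zoom.png",im)
P=s["P"]
g=s["pixels"].mean(-1)
for r in range(138,206):
    print(r, g[r,330:345].astype(int).tolist(), P[r,337].round(3).tolist())
Q=t["P"]; m=(Q[...,2]>.155)&(Q[...,2]<.19)&(abs(Q[...,0]-.57)<.06)&(abs(Q[...,1]-.09)<.06)
print(Q[m].round(3).tolist())
m=(Q[...,2]>.215)&(abs(Q[...,0]-.57)<.06)&(abs(Q[...,1]-.09)<.06)
print("top",Q[m].mean(0),Q[m].min(0),Q[m].max(0))
m=(Q[...,2]>.085)&(Q[...,2]<.105)&(abs(Q[...,0]-.57)<.09)&(abs(Q[...,1]-.09)<.09)
print("stop",Q[m].round(3).tolist())
E
```

```text
138 [190, 189, 190, 190, 191, 191, 191, 191, 192, 190, 190, 189, 190, 190, 190] [0.335, 0.033, -0.001]
139 [191, 191, 190, 194, 196, 199, 200, 200, 199, 196, 192, 191, 190, 190, 190] [0.339, 0.034, -0.0]
140 [190, 192, 196, 202, 190, 159, 155, 154, 158, 182, 202, 195, 191, 190, 190] [0.342, 0.035, -0.001]
141 [192, 197, 188, 160, 122, 47, 24, 25, 40, 109, 168, 189, 195, 191, 189] [0.54, 0.096, 0.224]
142 [194, 186, 129, 38, 0, 8, 11, 10, 5, 13, 62, 155, 202, 193, 190] [0.541, 0.097, 0.223]
143 [198, 164, 43, 1, 13, 18, 18, 19, 15, 11, 0, 98, 185, 196, 192] [0.544, 0.098, 0.223]
144 [200, 163, 26, 10, 18, 19, 20, 20, 20, 18, 6, 35, 141, 201, 192] [0.546, 0.098, 0.222]
145 [201, 163, 14, 13, 20, 20, 20, 20, 19, 18, 11, 35, 142, 201, 192] [0.547, 0.099, 0.221]
146 [202, 160, 0, 13, 19, 20, 19, 21, 21, 18, 9, 49, 151, 202, 192] [0.549, 0.099, 0.22]
147 [201, 160, 0, 5, 18, 19, 19, 22, 18, 15, 2, 35, 144, 201, 192] [0.553, 0.1, 0.221]
148 [201, 162, 33, 24, 5, 13, 12, 13, 9, 1, 21, 71, 154, 200, 191] [0.556, 0.102, 0.222]
149 [200, 164, 57, 56, 26, 8, 10, 15, 21, 59, 84, 99, 166, 199, 192
[... 7475 characters left out ...]
, 0.099], [0.56, 0.065, 0.101], [0.56, 0.06, 0.104], [0.56, 0.058, 0.102], [0.56, 0.056, 0.103], [0.56, 0.053, 0.101], [0.557, 0.07, 0.104], [0.557, 0.067, 0.102], [0.557, 0.065, 0.102], [0.557, 0.063, 0.101], [0.557, 0.06, 0.1], [0.557, 0.058, 0.104], [0.558, 0.055, 0.089], [0.555, 0.075, 0.102], [0.555, 0.072, 0.103], [0.555, 0.07, 0.103], [0.555, 0.068, 0.102], [0.555, 0.065, 0.102], [0.555, 0.063, 0.1], [0.555, 0.06, 0.099], [0.553, 0.077, 0.102], [0.553, 0.075, 0.104], [0.553, 0.072, 0.104], [0.553, 0.07, 0.1], [0.553, 0.068, 0.102], [0.553, 0.065, 0.102], [0.551, 0.075, 0.1], [0.551, 0.072, 0.105], [0.551, 0.07, 0.103], [0.551, 0.067, 0.088], [0.548, 0.075, 0.1], [0.548, 0.072, 0.104]]
```

View pics/zoom.png

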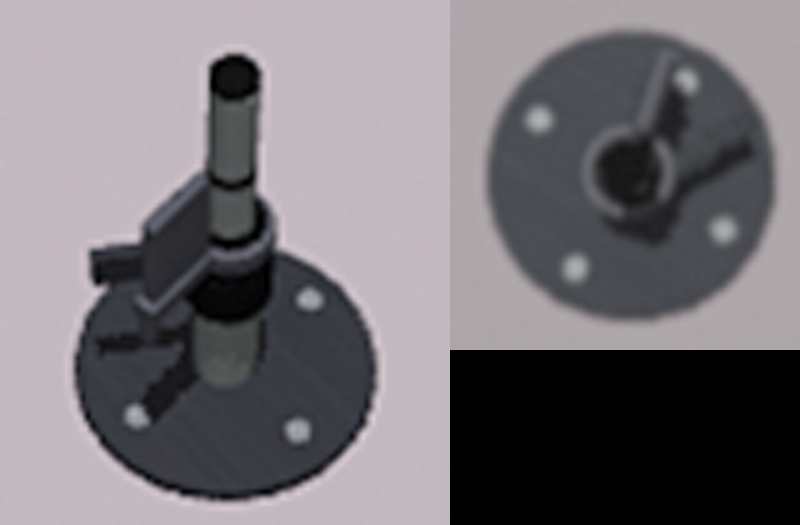

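Measured values:

- **Leg axis:** about (0.547, 0.098).
- **Lever:** points at about -20°, with the stop arm at about -67°.
- **Tape:** lower edge at z ≈ 0.160, so the leg must go down about 35 mm.

I'll bring the hand over the leg with its closing line at +55°.

Emit:
step_arm --pt "0.0253 0.0561 0.005 0 0 10.2" --pt "0.0253 0.0561 0.005 0 0 10.2" --pt "0.0253 0.0561 0.005 0 0 10.2" --pt "0.0253 0.0561 0.005 0 0 10.2" --pt "0.0253 0.0561 0.005 0 0 10.2" --pt "0.0253 0.0561 0.005 0 0 10.2" --pt "0.0253 0.0561 0.005 0 0 10.2" --pt "0.0253 0.0561 0.005 0 0 10.2" --pt "0.0253 0.0561 0.005 0 0 10.2" --pt "0.0253 0.0561 0.005 0 0 10.2" --pt "0.0253 0.0561 0.005 0 0 10.2" --pt "0.0253 0.0561 0.005 0 0 10.2" --jaw 0.087 --squeeze 40

```text
time: 2.4
position: [0.5474, 0.0996, 0.4652]
tool_rot: [0.295, 0.955, -0.0, 0.0]
ft_force: [0.5, -1.1, 0.6]
grip_width: 0.0868
grip_force: 0.0
```

Emit:
step_arm --pt "0 0 0 0 0 0" --pt "0 0 0 0 0 0"

```text
time: 2.65
position: [0.5465, 0.0975, 0.4644]
tool_rot: [0.298, 0.955, -0.0, -0.0]
ft_force: [0.3, 0.9, 0.1]
grip_width: 0.087
grip_force: 0.0
```

```bash
python3 - <<'E'
from h import *
from scipy.spatial.transform import Rotation as R
o=get_obs(); c=camera("wrist"); cv2.imwrite("pics/wrist1.png",c["pixels"])
T=R.from_quat(o["tool_rot"]).as_matrix(); print(o["position"],T.round(3).tolist(),o["q"],np.degrees(np.arctan2(T[1,1],T[0,1])))
f=200/np.tan(np.radians(c["fov_y"])/2)
M=np.array(c["mount"]); print(M.round(3).tolist())
for r in cut_out("leg","wrist")[:2]:
    print(r["confidence"],r["extent"])
def proj(p):
    q=T.T@(np.array(p)-o["position"]); q=M[:3,:3].T@(q-M[:3,3]); v=np.array([q[0],-q[1],-q[2]])
    th=np.arctan2(np.hypot(v[0],v[1]),v[2]); k=f*th/np.hypot(v[0],v[1]); return c["cx"]+k*v[0],c["cy"]+k*v[1]
print("pred top",proj([.547,.098,.222]),"x+10mm",proj([.557,.098,.222]))
E
```

```text
[0.54651365 0.09751874 0.4644466 ] [[-0.822, 0.569, -0.001], [0.569, 0.822, -0.001], [0.001, -0.001, -1.0]] [-2.45677365e-02  3.66766895e-01  1.53556953e+00 -7.32731188e-04
  1.24033171e+00 -9.89645651e-01] 55.308552720228384
[[0.0, 0.962, 0.272, 0.074], [1.0, -0.001, 0.0, 0.0], [0.001, 0.272, -0.962, 0.02], [0.0, 0.0, 0.0, 1.0]]
pred top (np.float64(325.1066133303462), np.float64(215.0442521948255)) x+10mm (np.float64(332.51988327242697), np.float64(225.22713455872463))
```

View pics/wrist1.png

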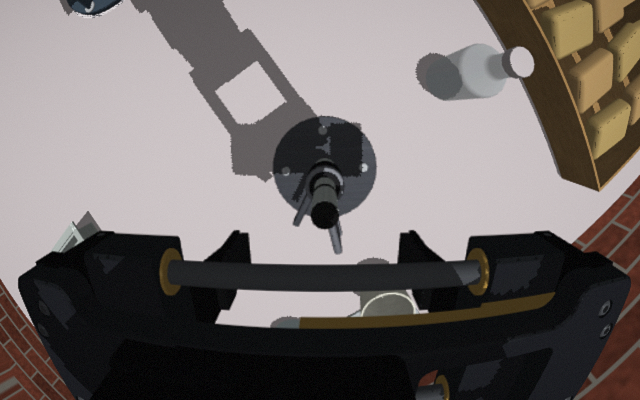

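The plug shows at about (323,214), within 2 px of the prediction, and the lever paddle points to about (337,250). I'll lower around the leg and grip it.

Emit:
step_arm --pt "0 0 -0.03 0 0 0" --pt "0 0 -0.03 0 0 0" --pt "0 0 -0.025 0 0 0" --pt "0 0 -0.015 0 0 0" --pt "0 0 -0.005 0 0 0" --pt "0 0 0 0 0 0"

```text
time: 3.5
position: [0.5471, 0.0971, 0.3601]
tool_rot: [0.299, 0.954, 0.0, 0.0]
ft_force: [-0.8, -0.1, 0.8]
grip_width: 0.0869
grip_force: 0.0
```

Emit:
step_arm --pt "0 0 0 0 0 0" --pt "0 0 0 0 0 0" --pt "0 0 0 0 0 0" --pt "0 0 0 0 0 0" --pt "0 0 0 0 0 0" --pt "0 0 0 0 0 0" --pt "0 0 0 0 0 0" --pt "0 0 0 0 0 0" --jaw 0.0 --squeeze 40

```text
time: 4.5
position: [0.5469, 0.0975, 0.3597]
tool_rot: [0.298, 0.955, -0.0, -0.0]
ft_force: [-0.6, 0.3, -0.1]
grip_width: 0.0211
grip_force: 40.0
```

Gripped, at an opening of 21 mm and 40 N. Next I'll push down 33 mm of the 35 mm and measure.

Emit:
step_arm --pt "0 0 -0.007 0 0 0" --pt "0 0 -0.007 0 0 0" --pt "0 0 -0.007 0 0 0" --pt "0 0 -0.007 0 0 0" --pt "0 0 -0.005 0 0 0" --pt "0 0 0 0 0 0" --pt "0 0 0 0 0 0"

```text
time: 5.38
position: [0.5469, 0.0975, 0.3268]
tool_rot: [0.298, 0.955, -0.0, -0.0]
ft_force: [-1.2, -0.9, 3.3]
grip_width: 0.0209
grip_force: 40.0
```

```bash
python3 - <<'E'
from h import *
o=get_obs(); print(o["position"],o["ft_force"],o["grip_force"])
c=camera("scene"); np.savez("scene2.npz",P=cloud(c),**c)
a=cv2.resize(c["pixels"][150:210,290:380],None,fx=8,fy=8,interpolation=cv2.INTER_CUBIC); cv2.imwrite("pics/z2.png",a)
g=c["pixels"].mean(-1)
for r in range(166,187): print(r,g[r,330:346].astype(int).tolist())
E
```

```text
[0.5469059  0.09748774 0.32675833] [-1.24222376 -0.92479544  3.32571531] 40.000185845419765
166 [50, 50, 68, 69, 29, 12, 11, 10, 3, 23, 51, 73, 85, 73, 29, 11]
167 [46, 45, 65, 78, 68, 46, 9, 5, 2, 4, 24, 53, 75, 80, 52, 9]
168 [43, 48, 67, 79, 84, 68, 17, 5, 4, 5, 4, 24, 55, 80, 70, 19]
169 [41, 48, 68, 79, 82, 67, 14, 1, 8, 5, 4, 7, 29, 54, 52, 33]
170 [41, 48, 67, 78, 83, 67, 16, 0, 6, 7, 7, 4, 10, 21, 33, 37]
171 [42, 49, 67, 78, 83, 66, 10, 4, 7, 8, 7, 4, 1, 9, 40, 48]
172 [43, 49, 67, 78, 81, 63, 1, 2, 6, 8, 6, 5, 7, 20, 77, 93]
173 [42, 49, 69, 81, 83, 67, 14, 3, 6, 7, 6, 6, 8, 29, 83, 150]
174 [45, 44, 49, 65, 81, 85, 51, 1, 4, 7, 9, 8, 5, 26, 61, 174]
175 [46, 36, 15, 24, 51, 64, 47, 1, 5, 9, 9, 5, 8, 30, 53, 169]
176 [45, 38, 17, 3, 8, 11, 10, 13, 21, 26, 4, 4, 22, 45, 44, 130]
177 [45, 39, 16, 3, 13, 14, 14, 16, 22, 25, 2, 7, 35, 53, 47, 69]
178 [46, 37, 13, 3, 6, 4, 4, 2, 4, 9, 25, 36, 46, 49, 52, 71]
179 [44, 42, 31, 25, 18, 9, 13, 17, 20, 31, 47, 54, 51, 46, 53, 67]
180 [44, 49, 49, 48, 43, 35, 38, 41, 43, 51, 51, 51, 48, 41, 34, 40]
181 [46, 48, 50, 50, 52, 53, 53, 53, 52, 51, 48, 48, 44, 28, 15, 25]
182 [49, 47, 45, 45, 50, 48, 49, 48, 47, 48, 49, 44, 30, 9, 11, 28]
183 [49, 43, 45, 50, 49, 49, 48, 48, 50, 45, 39, 31, 12, 4, 14, 27]
184 [42, 32, 28, 36, 38, 39, 39, 40, 37, 28, 14, 13, 7, 6, 16, 30]
185 [29, 12, 3, 5, 12, 16, 15, 16, 11, 4, 2, 8, 6, 3, 21, 31]
186 [13, 4, 7, 7, 7, 7, 6, 8, 6, 7, 8, 8, 7, 6, 19, 33]
```

View pics/z2.png

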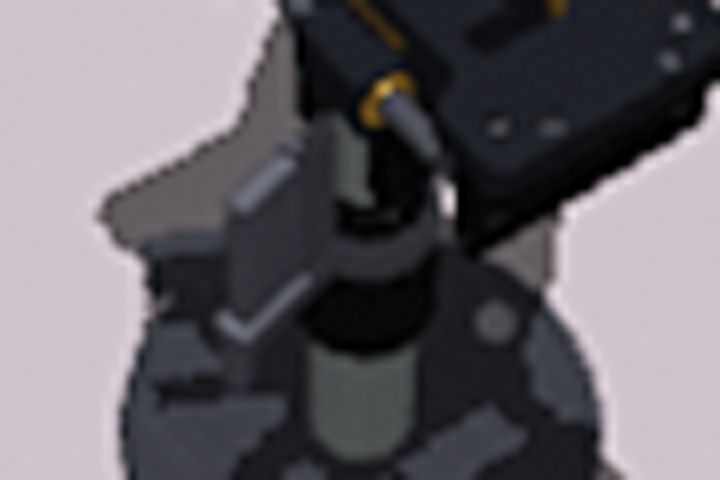

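The tape band meets the collar at about (370,205) in the crop. Its upper edge is at row 175.3, and it should be about 175.6 when the mark is level, so roughly 1 mm remains. I'll make that move, hold, then start the sweep.

Emit:
step_arm --pt "0 0 -0.0012 0 0 0" --pt "0 0 0 0 0 0" --pt "0 0 0 0 0 0" --pt "0 0 0 0 0 0" --pt "0 0 0 0 0 0"

```text
time: 6.05
position: [0.5469, 0.0975, 0.3256]
tool_rot: [0.298, 0.955, -0.0, 0.0]
ft_force: [-0.9, -1.2, 4.8]
grip_width: 0.021
grip_force: 40.0
```

Emit:
step_arm --pt "0 0 0 0 0 -5" --pt "0 0 0 0 0 -5" --pt "0 0 0 0 0 -5" --pt "0 0 0 0 0 -5" --pt "0 0 0 0 0 -5" --pt "0 0 0 0 0 -5" --pt "0 0 0 0 0 -5" --pt "0 0 0 0 0 -5" --pt "0 0 0 0 0 -5" --pt "0 0 0 0 0 0"

```text
time: 7.3
position: [0.547, 0.0976, 0.3256]
tool_rot: [0.64, 0.768, 0.0, 0.0]
ft_force: [-1.3, -0.8, 3.6]
grip_width: 0.0211
grip_force: 40.8
```

```bash
cat > m.py <<'E'
from h import *
from scipy.spatial.transform import Rotation as R
o=get_obs(); T=R.from_quat(o["tool_rot"]).as_matrix()
print(o["time"],o["position"],o["ft_force"],o["moment"],o["grip_force"],"yaw",np.degrees(np.arctan2(T[1,1],T[0,1])),"q6",o["q"][5])
t=camera("top"); P=cloud(t)
for r in cut_out("lever","top")[:2]: print("lever",r["confidence"],r["extent"])
m=(abs(P[...,2]-.175)<.004)&(np.hypot(P[...,0]-.547,P[...,1]-.098)<.062)&(np.hypot(P[...,0]-.547,P[...,1]-.098)>.03)
q=P[m]; print(len(q),q.mean(0) if len(q) else 0, np.degrees(np.arctan2(q[:,1].mean()-.098,q[:,0].mean()-.547)) if len(q) else 0)
E
python3 m.py
```

```text
7.3 [0.54697881 0.09757121 0.32558322] [-1.3045662  -0.83022514  3.55398499] [-0.09441045  0.06841007  0.02525867] 40.77547406370286 yaw 10.371532419466346 q6 -0.20573160105983693
0 0 0
```

Emit:
step_arm --pt "0 0 0 0 0 -5" --pt "0 0 0 0 0 -5" --pt "0 0 0 0 0 -5" --pt "0 0 0 0 0 -5" --pt "0 0 0 0 0 -5" --pt "0 0 0 0 0 -5" --pt "0 0 0 0 0 0"

```text
time: 8.28
position: [0.5472, 0.0978, 0.3256]
tool_rot: [0.817, 0.577, 0.001, 0.0]
ft_force: [-0.5, 1.1, 3.3]
grip_width: 0.0211
grip_force: 47.3
```

```bash
python3 m.py; python3 - <<'E'
from h import *
c=camera("scene"); cv2.imwrite("pics/z3.png",cv2.resize(c["pixels"][140:220,280:390],None,fx=7,fy=7,interpolation=cv2.INTER_CUBIC))
E
```

```text
8.275 [0.54724072 0.09781554 0.32559888] [-0.51464049  1.11275111  3.33075217] [ 0.28625757 -0.0151732   0.59832968] 47.33849604437637 yaw -19.497629081854882 q6 0.3158790465954706
0 0 0
```

View pics/z3.png

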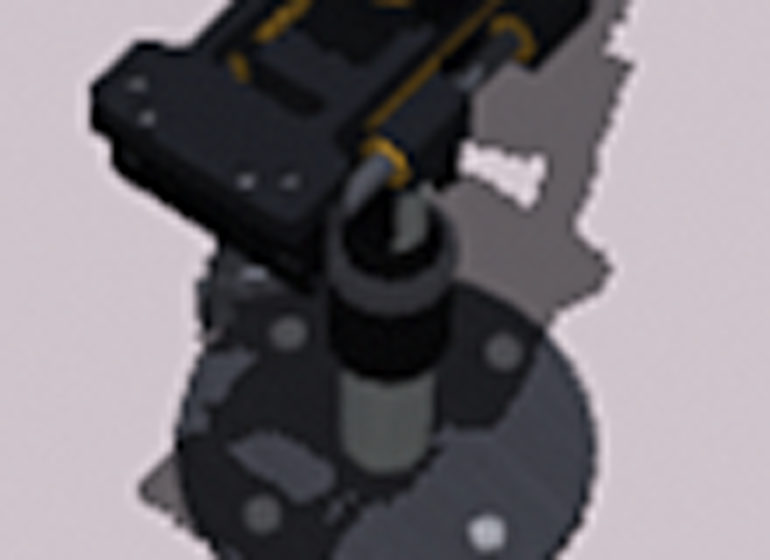

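The leg and tape still sit in the collar at about (395,250) in the crop. The lever is mostly behind the hand, with a light edge showing at about (255,270). The 0.6 N m moment suggests it has met the stop, so I'll check the lever's angle from depth.

```bash
cat > lv.py <<'E'
from h import *
o=get_obs(); print(o["moment"].round(3) if hasattr(o["moment"],'round') else o["moment"], o["ft_force"])
for n in ["scene","wrist"]:
    c=camera(n)
    if n=="wrist": cv2.imwrite("pics/w%d.png"%int(o["time"]*100),c["pixels"]); continue
    P=cloud(c); d=P-[.547,.098,0]; r=np.hypot(d[...,0],d[...,1])
    for a,b in [(.085,.105),(.108,.113),(.113,.12),(.12,.13),(.13,.15),(.15,.18)]:
        m=(r>.025)&(r<.066)&(P[...,2]>a)&(P[...,2]<b)
        v,u=np.nonzero(m)
        print(a,b,[(int(i),int(j),int(np.degrees(np.arctan2(d[j,i,1],d[j,i,0]))),int(r[j,i]*1000),int(c["pixels"][j,i].mean())) for i,j in zip(u,v)][:45])
E
python3 lv.py; ls pics
```

```text
[ 0.425 -0.168  0.607] [0.75365998 1.83405424 2.48596457]
0.085 0.105 [(308, 180, -71, 62, 79), (309, 180, -71, 60, 49), (308, 181, -66, 62, 72), (309, 181, -67, 60, 51), (308, 182, -65, 62, 82), (309, 182, -64, 60, 36), (318, 182, -67, 40, 31), (319, 182, -65, 37, 30), (320, 182, -66, 35, 29), (321, 182, -67, 33, 30), (322, 182, -69, 30, 24), (308, 183, -68, 63, 79), (309, 183, -65, 60, 22), (314, 183, -67, 49, 27), (315, 183, -62, 47, 26), (316, 183, -64, 44, 27), (317, 183, -66, 42, 27), (318, 183, -64, 40, 28), (319, 183, -66, 37, 28), (320, 183, -65, 35, 28), (321, 183, -66, 33, 29), (322, 183, -68, 30, 29), (323, 183, -70, 28, 29), (324, 183, -74, 26, 31), (308, 184, -69, 63, 79), (309, 184, -63, 61, 22), (310, 184, -58, 59, 40), (312, 184, -57, 54, 47), (313, 184, -56, 52, 37), (314, 184, -65, 49, 27), (315, 184, -66, 47, 29), (316, 184, -66, 44, 30), (317, 184, -67, 42, 28), (318, 184, -64, 40, 26), (319, 184, -66, 37, 26), (320, 184, -64, 35, 25), (321, 184, -69, 33, 25), (322, 184, -67, 30, 28), (323, 184, -70, 28, 28), (324, 184, -68, 26, 30), (309, 185, -63, 61, 15), (310
[... 887 characters left out ...]
 178, -60, 58, 33), (311, 178, -57, 56, 42), (312, 178, -57, 54, 45), (313, 178, -53, 52, 44), (314, 178, -57, 49, 65), (315, 178, -55, 47, 88), (316, 178, -55, 45, 91), (310, 179, -56, 59, 42), (311, 179, -57, 56, 54), (312, 179, -56, 54, 51), (313, 179, -54, 52, 54), (314, 179, -55, 50, 74), (315, 179, -55, 47, 93), (316, 179, -53, 46, 102), (317, 179, -53, 43, 91), (310, 180, -55, 59, 43), (313, 180, -53, 52, 56), (315, 180, -52, 48, 52), (316, 180, -52, 46, 49), (311, 181, -52, 57, 45)]
0.13 0.15 [(311, 175, -58, 56, 29), (311, 176, -56, 56, 36), (312, 176, -56, 54, 45), (313, 176, -53, 52, 39)]
0.15 0.18 [(334, 168, 8, 26, 5)]
scene.png
top.png
w842.png
wrist1.png
z2.png
z3.png
zoom.png
```

The paddle centre is at about -60°, having started at -20°. Its lower part is right beside the stop arm, which is at about -66°. I'll nudge 2° more to confirm it is against the stop.

Emit:
step_arm --pt "0 0 0 0 0 -1" --pt "0 0 0 0 0 -1" --pt "0 0 0 0 0 0" --pt "0 0 0 0 0 0"

```text
time: 9.02
position: [0.5474, 0.098, 0.3257]
tool_rot: [0.828, 0.561, 0.001, 0.0]
ft_force: [2.3, 4.6, 0.9]
grip_width: 0.0211
grip_force: 49.0
```

```bash
python3 m.py; python3 lv.py | grep -E "^(\[|0.113|0.12 )"
```

```text
9.025 [0.54740783 0.09798564 0.32567038] [2.33865833 4.63882696 0.94310703] [ 0.92720887 -0.42039077  0.79292123] 48.997652587386256 yaw -21.714454651461583 q6 0.3539072048216325
0 0 0
[ 0.988 -0.427  0.732] [3.48433511 4.48003235 1.06135419]
0.113 0.12 [(310, 179, -59, 58, 40), (310, 180, -56, 59, 45), (312, 180, -55, 54, 64), (313, 180, -55, 52, 73), (314, 180, -55, 50, 57), (315, 180, -53, 48, 53), (316, 180, -53, 46, 52), (317, 180, -52, 44, 56), (318, 180, -52, 41, 52), (310, 181, -55, 59, 43), (311, 181, -54, 57, 45), (312, 181, -53, 55, 49), (313, 181, -53, 52, 55), (314, 181, -55, 50, 53), (315, 181, -52, 48, 52), (316, 181, -50, 46, 49), (317, 181, -52, 43, 47), (318, 181, -53, 41, 48), (319, 181, -51, 39, 41), (320, 181, -48, 37, 23), (310, 182, -55, 59, 40), (313, 182, -53, 53, 47), (316, 182, -51, 46, 36)]
0.12 0.13 [(311, 176, -59, 55, 36), (310, 177, -62, 57, 26), (311, 177, -57, 56, 40), (312, 177, -56, 54, 46), (313, 177, -55, 52, 47), (314, 177, -57, 49, 43), (310, 178, -61, 58, 32), (311, 178, -59, 56, 40), (312, 178, -57, 54, 42), (313, 178, -54, 52, 57), (314, 178, -56, 49, 80), (315, 178, -54, 47, 88), (311, 179, -57, 56, 51), (312, 179, -56, 54, 60), (313, 179, -55, 52, 76), (314, 179, -56, 49, 85), (315, 179, -55, 47, 94), (316, 179, -53, 45, 90), (317, 179, -53, 43, 71), (311, 180, -54, 57, 55)]
```

The hand turned 2° further and the lever barely moved (under 0.5°) while the moment rose, so it is against the stop. One last check of the tape mark before handing in.

```bash
python3 - <<'E'
from h import *
c=camera("scene"); g=c["pixels"].mean(-1); g0=np.load("scene.npz")["pixels"].mean(-1)
for r in range(170,183): print(r,g[r,333:345].astype(int).tolist(), g0[r,333:345].astype(int).tolist())
for r in range(163,169): print(r,g0[r,333:345].astype(int).tolist())
cv2.imwrite("pics/z4.png",cv2.resize(c["pixels"][155:195,300:360],None,fx=12,fy=12,interpolation=cv2.INTER_CUBIC))
E
```

```text
170 [8, 5, 2, 37, 72, 79, 78, 60, 23, 35, 70, 95] [82, 83, 85, 86, 85, 84, 83, 59, 27, 74, 143, 188]
171 [6, 6, 1, 37, 71, 79, 78, 64, 22, 19, 48, 74] [81, 82, 85, 84, 84, 85, 83, 63, 14, 41, 99, 162]
172 [5, 7, 0, 43, 77, 79, 80, 63, 17, 7, 31, 62] [81, 82, 85, 84, 83, 83, 84, 64, 17, 14, 63, 139]
173 [6, 5, 0, 50, 85, 80, 78, 54, 7, 6, 31, 57] [82, 82, 85, 84, 83, 84, 84, 63, 12, 9, 62, 112]
174 [6, 4, 22, 66, 89, 76, 56, 29, 2, 5, 31, 50] [82, 82, 85, 85, 84, 85, 85, 63, 10, 8, 64, 105]
175 [5, 4, 30, 59, 64, 48, 19, 2, 3, 7, 31, 45] [84, 84, 86, 86, 87, 88, 81, 48, 5, 14, 68, 106]
176 [10, 6, 12, 19, 12, 3, 3, 5, 4, 23, 46, 47] [68, 83, 92, 91, 85, 70, 56, 19, 3, 47, 94, 95]
177 [7, 10, 8, 8, 6, 8, 7, 4, 9, 34, 52, 50] [26, 53, 66, 65, 51, 28, 17, 1, 11, 71, 107, 76]
178 [4, 4, 7, 7, 3, 2, 23, 37, 37, 45, 48, 55] [2, 1, 2, 3, 1, 1, 14, 49, 77, 93, 85, 69]
179 [24, 17, 7, 11, 17, 17, 41, 58, 52, 51, 45, 55] [51, 34, 7, 22, 27, 37, 64, 99, 114, 92, 53, 68]
180 [47, 43, 35, 38, 42, 43, 49, 52, 49, 49, 42, 33] [100, 89, 75, 83, 87, 93, 105, 100, 82, 61, 35, 47]
181 [50, 52, 52, 52, 51, 51, 51, 48, 47, 44, 29, 16] [92, 101, 101, 102, 98, 92, 86, 67, 46, 40, 24, 22]
182 [48, 47, 50, 49, 48, 48, 47, 49, 45, 32, 11, 14] [56, 67, 66, 66, 61, 47, 47, 47, 45, 29, 6, 23]
163 [80, 82, 85, 86, 84, 87, 81, 52, 128, 204, 192, 190]
164 [80, 86, 89, 88, 87, 88, 78, 35, 127, 202, 192, 189]
165 [48, 69, 82, 83, 78, 67, 41, 18, 134, 203, 192, 191]
166 [3, 21, 43, 46, 36, 12, 0, 39, 146, 203, 192, 190]
167 [44, 28, 13, 11, 17, 29, 51, 70, 154, 203, 194, 191]
168 [78, 72, 62, 59, 64, 69, 82, 80, 136, 192, 198, 193]
```

View pics/z4.png

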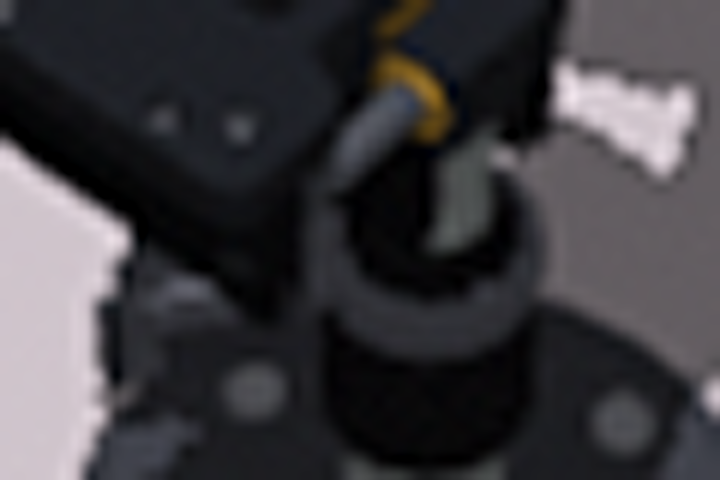

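The tape's upper edge is about 1.7 px (5.8 mm) above the collar top, so the lower edge is level to within about 0.5 mm. I'm handing in.

```bash
python3 -c "
from rig import *
print(hand_in())"
```

```text
the job is handed in; nothing more can be done
None
```

I handed the job in with the leg gripped at about 49 N, the tape's lower edge measured within about 0.5 mm of the collar top, and the lever swept closed against the stop arm; the judge returned no result.

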